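Bring the jar before the label reader and hold the carousel still

TASK

Swivel the head of the little label reader until its window looks straight at the middle post of the sample carousel, and turn the carousel (most easily by the round knob on its post) until the wide, screw-lidded jar stands centred in front of the reader window, on the line between the window and the post. Finish while still gripping the carousel, holding it still with the jar in place: do not let go at the end. Do not touch the four vessels with the gripper or upset them, and leave the loose tube and the timer on the bench where they are.

Things in the scene. Friction and masses are not known exactly. Their poses are not given: they have to be found in the camera images.
- reader_head: Label reader's head: grey rounded box 40 mm wide (x), 64 long (y), 50 high, on a vertical swivel. Origin on the swivel axis, 60 mm above the bench; the box spans z = 1 to 51 mm and is centred on the axis. Its +y is where the window looks; z up. Stiff (0.12 N m), stays where left; can be gripped across its 40 mm width from above. Starts 0.4 to 1.1 rad counter-clockwise of the stand's +y.
- reader_stand: Fixed aluminium foot (68 mm across) and post of the reader; does not move. Origin on the swivel axis at bench height. Its +y points roughly (within 0.4 rad) at the carousel; the head can swivel 1.6 rad either way from it.
- reader_window (a point): Centre of the glass window at the front end of the reader head, 35 mm in front of the swivel axis and 88 mm above the bench. Axes as the head: +y is the line of sight, x is sideways, z up.
- carousel: Turntable: grey disc 270 mm across, 12 thick, on a fixed foot, with four round bays (fences 10 mm high, 82 mm inside) centred 88 mm from the axis along its +x, +y, -x, -y, and a middle post with a knob. Origin on the axis at the disc's underside, 16 mm above the bench; bay floors at z = 12 mm. Turns easily (0.03 N m, no spring, no detents) either way, up to a full turn.
- carousel_knob (a point): Middle of the black round knob at the top of the carousel's post, on the rotation axis, 226 mm above the bench: the knob is 40 mm in diameter and spans 20 mm below to 19 mm above this point. It is fixed to the turntable and can be gripped from above in any direction. The tallest vessel reaches 171 mm above the bench.
- cream_jar: The jar to bring before the reader: the wide squat white jar with a full-width screw lid, 77 mm in diameter, 91 mm tall (the widest of the four vessels); loose, standing upright in a bay of the carousel. Origin: centre of its underside; z up.
- rinse_bottle_a: One of two like white bottles with a shoulder and a narrower cap, 66 mm in diameter, 143 mm tall; loose, standing upright in a bay of the carousel. Origin: centre of its underside; z up.
- rinse_bottle_b: The other white bottle, just like rinse_bottle_a: 66 mm in diameter, 143 mm tall; loose, standing upright in a bay of the carousel. Origin: centre of its underside; z up.
- beaker: Small clear open beaker, 50 mm in diameter, 60 mm tall; loose, standing upright in a bay of the carousel. Origin: centre of its underside; z up.
- std_tube: Capped sample tube, 34 mm in diameter, 116 mm tall, standing loose on the bench, to be left alone. Origin: centre of its foot.
- timer: Small flat bench timer, 58 x 62 x 16 mm, lying loose on the bench, to be left alone. Origin: centre of its underside.
There are look-alikes about, which are no part of the job. Leave any brown look-alike of the cream_jar alone. Leave any blue look-alike of the rinse_bottle_a alone.

How it is judged:
By the outcome, as a careful person would: the job done as asked, in the order asked, and still so for the second after the job is handed in, while the arm keeps its last pose, push and grip.
It also fails if it takes over 70 s, if anything falls off the work surface, if the arm or the gripper's body presses on something with over 40 N, if the wrist force passes 120 N, or if a joint passes its speed limit or range.

ROBOT

A 6-joint arm with a two-finger parallel gripper is mounted at the origin on a cart in front of the work surface, level with it; the furniture and walls round the work are solid. World frame = base frame: x ahead of the robot, y to its left, z up, the work surface at z = 0. Lengths are in m, angles in rad, forces in N, time in s.
With the tool pointing down it reaches from about 0.375 to 0.975 m from the base axis. Payload 3.8 kg.
Tool frame: the origin (TCP) lies at the very end of the fingers, on their centre line; the grasp point (between the pads) lies 19 mm behind it; z points along the fingers, y is the direction in which the jaws open and shut (so a half turn about z gives the same grasp; the last joint's range is limited). The gripper opens to 85 mm and grips with 20 to 120 N. Pads are 22 mm wide; open, the fingers measure 114 mm over their backs; the gripper's body (76 mm by 85 mm) begins 54 mm behind the grasp point. The pads swing forward as they close: fully open they stand 13 mm farther back than shut.
Start: joints at [1.238, 0.264, 1.604, -0, 1.274, -0.037], TCP at [0.197, 0.646, 0.231] pointing down, gripper open.
Joint ranges: [-2.63, 2.63], [-0.94, 2.18], [0.31, 2.57], [-1.31, 4.45], [0, 2.66], [-2.55, 2.55]. Speed limits (rad/s): [2.57, 2.57, 3.14, 3.14, 3.14, 3.14].

INTERFACE

Orientations are given as a rotation vector (axis times angle).
In Python, from workcell import bot, viewer gives the robot as it stands.
- The arm moves only by the tool jog_arm, never from a script. Its argument "motion" is a list of rows, each an object of numbers: "dx", "dy", "dz": the shift along the world's x, y, z in cm; "turn": the turn about the world's z in rad. A call has 1 to 12 rows; each row shifts and turns the commanded pose from where the row before left it; what a row does not reach is not made up. A row lasts 1/12 s, in which the tool goes at most 41.7 mm and 7.16 degrees, less where a joint would pass 70% of its speed; a pose out of reach is approached as far as the arm can. A call is refused whole if a number of a shift passes 4.17 or a number of a turn 0.125, either way. A call with a gripper value outside its range is refused whole. "fingers" is the finger opening in cm, from 0 to 8.54, set as the call begins (left out, the last holds). The fingers move at their own pace and stop on an object; "grip_force" is the grip in N (left out, the last holds). Time passes only in rows, so rows that do not move let the fingers close. It gives the time, the measured TCP pose, the force and the opening at its end, in the units of the state.
- bot.read_state(): the state, without advancing time (a new reading comes with each control period).
- viewer.read_camera(name): name is "side" or "top"; returns (picture, depth): 480x640x3 uint8, red, green, blue; 480x640 float32, m along the optical axis (not along the pixel's ray), 0 where there is no reading.
- viewer.camera_info(name): a dict with "vertical_fov" (degrees; the focal length in pixels is half the picture's height over the tangent of half this angle, whatever the lens; pixels are square), "cx", "cy" (the principal point, pixels), "dist" ([k1, k2, p1, p2, k3] as OpenCV has them; the pictures are not rectified), "R" (3x3) and "t" (3): a world point X has camera coordinates R X + t. Camera axes: x right, y down, z forward; pixel columns grow to the right and rows downward; lengths in m; the calibration is good to about 2 mm. A picture is of the moment at which its call begins. camera_info takes no time and is no camera call.
- bot.finish_job(): hands the job in, once; it reports no verdict.
The state is a dict: "time": time; "q": joint angles; "joint_vel": joint speeds; "joint_torque": joint torques, N m; "tool_pos": TCP position; "tcp_rot": TCP orientation; "wrist_force": force on the tool from outside, world axes, zero at the start; "torque": the same for the moment, N m; "width": opening from 0.0 (shut) to 1.0 (fully open).
Only numpy, scipy, OpenCV 4.12 (cv2) and the standard library are available. Lean on these libraries where they do the work, as an engineer would, in place of code of your own. Each camera call takes 0.05 s, during which the arm holds its last target. There are 200 camera calls.

## Working session

There is one attempt and no reset: what is moved stays moved. The work goes in short steps, Python scripts to look and compute and a tool call to move; the robot and the scene stay as the last step left them, time stands still between calls to the robot, and variables do not carry over. Pictures are saved under pics/ and viewed, about 8 in all and at most 12, crops included, and the job is handed in when it is done.

Besides the shell and the picture viewer there is one more tool, called by a JSON object that holds its "fn" and its "kwargs". jog_arm: Moves the arm, as the interface text tells. Its arguments: {"type":"object","properties":{"motion":{"type":"array"},"fingers":{"type":"number"},"grip_force":{"type":"number"}},"required":["motion"]}

```bash
mkdir -p pics; ls; cat > h.py <<'E'
import numpy as np, cv2
from workcell import bot, viewer
def K(n):
    c=viewer.camera_info(n); f=240/np.tan(np.radians(c["vertical_fov"])/2)
    return c,np.array([[f,0,c["cx"]],[0,f,c["cy"]],[0,0,1.]]),np.array(c["dist"]),np.array(c["R"]),np.array(c["t"])
def onplane(n,uv,z):
    c,k,d,R,t=K(n); p=cv2.undistortPoints(np.array(uv,float).reshape(-1,1,2),k,d).reshape(-1,2)
    r=np.c_[p,np.ones(len(p))]@R; o=-R.T@t; s=(z-o[2])/r[:,2]
    return o+s[:,None]*r
def cloud(n,dep):
    c,k,d,R,t=K(n); v,u=np.mgrid[0:480,0:640]
    p=cv2.undistortPoints(np.c_[u.ravel(),v.ravel()].astype(float).reshape(-1,1,2),k,d).reshape(-1,2)
    z=dep.ravel(); X=np.c_[p,np.ones(len(p))]*z[:,None]
    return ((X-t)@R).reshape(480,640,3)
def proj(n,X):
    c,k,d,R,t=K(n); return cv2.projectPoints(np.array(X,float).reshape(-1,3),cv2.Rodrigues(R)[0],t,k,d)[0].reshape(-1,2)
def snap(n,f):
    a,d=viewer.read_camera(n); cv2.imwrite(f"pics/{f}.png",a[:,:,::-1]); np.save(f"pics/{f}.npy",d); return a,d
E
python3 - <<'E'
from h import *
for n in("top","side"):
    snap(n,n+"0"); c=viewer.camera_info(n); R=np.array(c["R"]); print(n,-R.T@np.array(c["t"]),R[2],c["vertical_fov"])
print(bot.read_state())
E
```

```text
pics
top [0.17622182 0.07270764 1.88375148] [ 0.17934914  0.00281674 -0.98378145] 50.67341285646701
side [ 0.34110225 -1.17752085  1.04636041] [ 0.10291355  0.8142449  -0.57132656] 47.77247555482806
{'time': 0.1, 'q': array([ 1.23808108e+00,  2.64695138e-01,  1.60523647e+00,  1.37154436e-05,
        1.27371473e+00, -3.68917224e-02]), 'joint_vel': array([-0.00218551, -0.0023533 , -0.00359784, -0.00105935,  0.00208833,
        0.00047607]), 'joint_torque': array([ 1.45732582e-03, -5.16706502e+01, -3.68589377e+01, -1.41782825e-04,
        6.19133381e-03, -4.42158114e-05]), 'tool_pos': array([0.19655634, 0.64505431, 0.23007538]), 'tcp_rot': array([-0.4629345 , -3.10690105,  0.00316681]), 'wrist_force': array([-0.30831256,  0.97782911, -0.66413107]), 'torque': array([ 0.00050321, -0.0538301 ,  0.01216067]), 'width': 0.999502333722712}
```

View pics/top0.png

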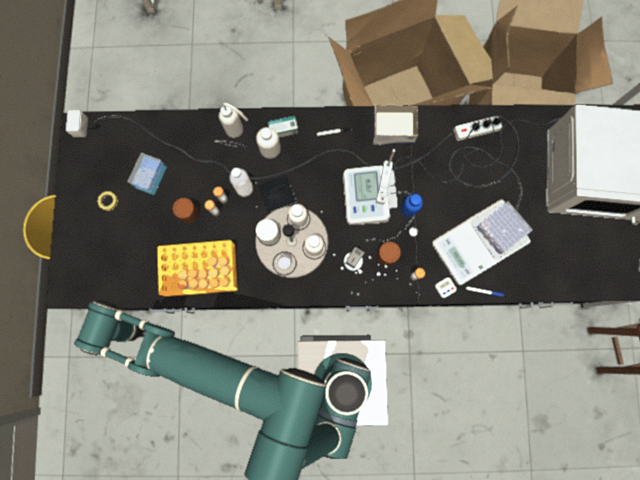

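View pics/side0.png

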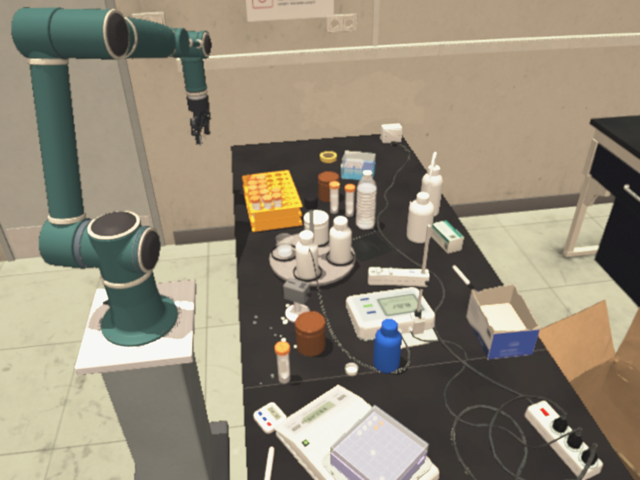

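The top view shows the carousel hub near (290,231) and the reader near (354,260). The jar is near (267,232), the bottles near (298,215) and (314,245), the beaker near (284,263), and the tube near (418,274). The side view agrees. Next I'll measure from close-ups.

```bash
python3 - <<'E'
from h import *
d=np.load("pics/top0.npy"); C=cloud("top",d)
a=cv2.imread("pics/top0.png"); b=cv2.imread("pics/side0.png")
A=cv2.resize(a[195:290,240:400],None,fx=5,fy=5,interpolation=cv2.INTER_CUBIC)
B=cv2.resize(b[200:330,255:375],None,fx=4.4,fy=4.4,interpolation=cv2.INTER_CUBIC)
cv2.imwrite("pics/a1.png",A);cv2.imwrite("pics/b1.png",B)
for u,v in((290,231),(267,232),(298,215),(314,245),(284,263),(354,257),(350,262),(413,200),(390,252),(418,274),(446,287)): print(u,v,C[v,u].round(3))
# reader head: points at z .1-.12 
m=(abs(C[...,2]-.111)<.012)&(np.abs(C[...,0]-.5)<.2)&(C[...,1]<.07)&(C[...,1]>-.1)
v,u=np.nonzero(m); print(len(u)); 
for x in zip(u,v,C[m].round(3)): print(x[0],x[1],x[2]) if len(u)<250 and (x[0]+x[1])%2==0 else 0
E
```

```text
290 231 [0.511 0.168 0.251]
267 232 [0.537 0.258 0.114]
298 215 [0.586 0.145 0.163]
314 245 [0.477 0.09  0.172]
284 263 [0.435 0.203 0.045]
354 257 [ 0.443 -0.05   0.112]
350 262 [ 0.424 -0.035  0.117]
413 200 [ 0.64  -0.264  0.139]
390 252 [ 0.462 -0.181  0.089]
418 274 [ 0.378 -0.273  0.115]
446 287 [ 0.339 -0.392  0.02 ]
209
355 247 [ 0.479 -0.054  0.109]
354 248 [ 0.474 -0.05   0.115]
356 248 [ 0.474 -0.057  0.116]
353 249 [ 0.472 -0.047  0.106]
355 249 [ 0.471 -0.054  0.111]
357 249 [ 0.472 -0.062  0.106]
359 249 [ 0.472 -0.069  0.103]
352 250 [ 0.469 -0.044  0.105]
354 250 [ 0.467 -0.05   0.113]
356 250 [ 0.469 -0.058  0.104]
358 250 [ 0.468 -0.065  0.108]
360 250 [ 0.468 -0.072  0.109]
353 251 [ 0.464 -0.047  0.113]
355 251 [ 0.463 -0.054  0.115]
357 251 [ 0.464 -0.061  0.109]
359 251 [ 0.465 -0.068  0.106]
361 251 [ 0.465 -0.076  0.105]
352 252 [ 0.461 -0.043  0.112]
354 252 [ 0.461 -0.05   0.108]
356 252 [ 0.461 -0.058  0.109]
358 252 [ 0.46  -0.064  0.116]
360 252 [ 0.461 -0.072  0.108]
362 252 [ 0.459 -0.078  0.116]
351 253 [ 0.457 -0.039  0.114]
353 253 [ 0.457 -0.047  0.
[... 1753 characters left out ...]
428 -0.046  0.114]
355 261 [ 0.428 -0.053  0.113]
357 261 [ 0.43  -0.061  0.102]
346 262 [ 0.426 -0.021  0.106]
348 262 [ 0.426 -0.028  0.107]
350 262 [ 0.424 -0.035  0.117]
352 262 [ 0.425 -0.042  0.112]
354 262 [ 0.425 -0.049  0.111]
356 262 [ 0.425 -0.056  0.11 ]
347 263 [ 0.423 -0.025  0.101]
349 263 [ 0.423 -0.032  0.101]
351 263 [ 0.421 -0.038  0.113]
353 263 [ 0.422 -0.046  0.109]
355 263 [ 0.421 -0.053  0.112]
350 264 [ 0.418 -0.035  0.112]
352 264 [ 0.417 -0.042  0.114]
354 264 [ 0.418 -0.049  0.107]
356 264 [ 0.419 -0.057  0.103]
351 265 [ 0.415 -0.039  0.105]
353 265 [ 0.414 -0.045  0.115]
355 265 [ 0.414 -0.053  0.108]
352 266 [ 0.41  -0.042  0.114]
354 266 [ 0.412 -0.049  0.103]
```

View pics/a1.png

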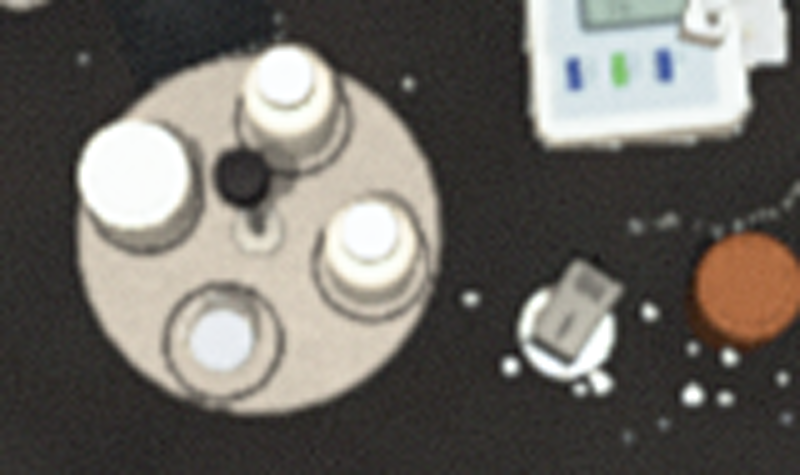

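View pics/b1.png

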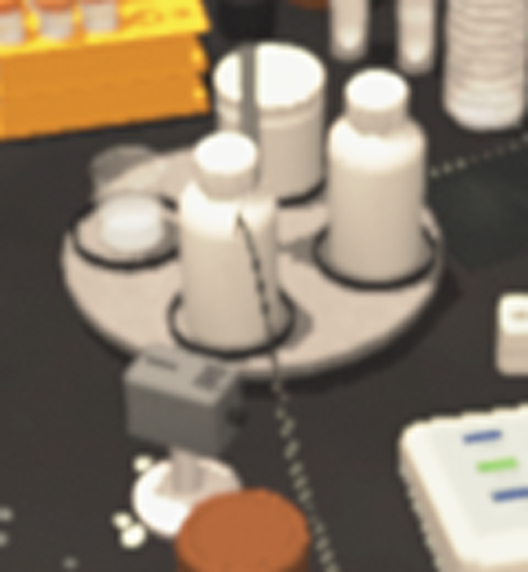

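```bash
cat > meas.py <<'E'
from h import *
def box(m): 
    n,l,s,_=cv2.connectedComponentsWithStats(m.astype(np.uint8)); return l==1+np.argmax(s[1:,4])
def head(a,d,C):
    m=box((np.abs(C[...,2]-.111)<.012)&(np.abs(C[...,0]-.44)<.08)&(np.abs(C[...,1]+.05)<.08)&(a.max(2)<185))
    uv=np.argwhere(m)[:,::-1]; P=onplane("top",uv,.111)[:,:2]
    r=cv2.minAreaRect(P.astype(np.float32)*1000); B=cv2.boxPoints(r)
    e=[B[1]-B[0],B[2]-B[1]]; e=max(e,key=np.linalg.norm)
    _,_,V=np.linalg.svd(P-P.mean(0),full_matrices=False)
    print("head mean",P.mean(0).round(4),"rect",np.round(r[0],1),np.round(r[1],1),"ang rect",np.degrees(np.arctan2(e[1],e[0])).round(1),"pca",np.degrees(np.arctan2(V[0,1],V[0,0])).round(1),len(P))
def hub(a,d,C,z0=.245):
    m=box((np.abs(C[...,2]-.245)<.015)&(np.hypot(C[...,0]-.505,C[...,1]-.165)<.05)&(a.max(2)<90))
    P=onplane("top",np.argwhere(m)[:,::-1],.245)[:,:2]; c,r=cv2.minEnclosingCircle(P.astype(np.float32)*1000)
    print("knob mean",P.mean(0).round(4),"circ",np.round(c,1),round(r,1))
    g=(np.abs(C[...,2]-.028)<.01)&(np.hypot(C[...,0]-.505,C[...,1]-.165)<.17)&(a.min(2)>90)
    Q=onplane("top",np.argwhere(box(g))[:,::-1],.028)[:,:2]; c,r=cv2.minEnclosingCircle(Q.astype(np.float32)*1000); print("disc circ",np.round(c,1),round(r,1))
def jar(a,d,C):
    m=box((np.abs(C[...,2]-.119)<.009)&(a.min(2)>190)&(np.hypot(C[...,0]-.5,C[...,1]-.165)<.14))
    P=onplane("top",np.argwhere(m)[:,::-1],.119)[:,:2]; c,r=cv2.minEnclosingCircle(P.astype(np.float32)*1000)
    print("jar mean",P.mean(0).round(4),"circ",np.round(c,1),round(r,1))
E
python3 - <<'E'
from meas import *
a=cv2.imread("pics/top0.png")[:,:,::-1]; d=np.load("pics/top0.npy"); C=cloud("top",d)
head(a,d,C); hub(a,d,C); jar(a,d,C)
# stand foot, white low
m=box((a.min(2)>190)&(C[...,2]<.04)&(np.hypot(C[...,0]-.44,C[...,1]+.05)<.06)); P=onplane("top",np.argwhere(m)[:,::-1],.005)[:,:2]
c,r=cv2.minEnclosingCircle(P.astype(np.float32)*1000); print("foot",np.round(c,1),r,C[m][:,2].mean())
E
```

```text
head mean [ 0.4458 -0.051 ] rect [443.2 -50.1] [39.2 68.4] ang rect -34.7 pca 144.2 177
knob mean [0.517  0.1746] circ [517.3 174.6] 19.1
disc circ [520.3 176.8] 134.7
jar mean [0.5461 0.2591] circ [546.1 259.1] 38.8
foot [428.8 -58.3] 35.76634979248047 0.00838274600161064
```

{"fn": "jog_arm", "kwargs": {"motion": [{"dz":3.5},{"dz":3.5},{"dz":3},{"dx":1.2,"dy":-3.3},{"dx":1.2,"dy":-3.3},{"dx":1.2,"dy":-3.3},{"dx":1.2,"dy":-3.3},{"dx":1.2,"dy":-3.3},{"dx":1.2,"dy":-3.3},{"dx":1.2,"dy":-3.3},{"dx":1.2,"dy":-3.3}], "fingers": 8.5}}

```text
validation failed for argument at $.mo...
```

```bash
python3 - <<'E'
from meas import *
a=cv2.imread("pics/top0.png")[:,:,::-1]; d=np.load("pics/top0.npy"); C=cloud("top",d)
m=((a.min(2)>170)&(C[...,2]<.04)).astype(np.uint8)
uv=[]
# left/bottom/right rim of foot in crop coords from centre: radial edge scan on gray
g=cv2.cvtColor(a,cv2.COLOR_RGB2GRAY).astype(float)
E_=[]
c=proj("top",[[.441,-.054,.006]])[0]
for th in np.radians(np.r_[np.arange(95,185,5),np.arange(200,260,5)]):
    pts=onplane("top",[c],.006)[0][None]+np.linspace(.02,.05,61)[:,None]*np.array([[np.cos(th),np.sin(th),0]])
    p=proj("top",pts).astype(np.float32); s=cv2.remap(g.astype(np.float32),p[:,:1],p[:,1:],cv2.INTER_LINEAR).ravel()
    i=np.argmin(np.gradient(cv2.GaussianBlur(s[:,None],(1,9),0).ravel())); E_.append(pts[i,:2])
E_=np.array(E_); r=None
from scipy.optimize import least_squares
f=least_squares(lambda p:np.hypot(*(E_-p[:2]).T)-.034,[.44,-.055],loss="soft_l1",f_scale=.002)
print(f.x,np.round(f.fun*1000,1))
b=cv2.imread("pics/side0.png");
print(proj("side",[[.443,-.05,.0],[.443,-.05,.111],[.4415,-.054,0],[.4415,-.054,.111]]))
E
```

```text
[ 0.44216911 -0.05243779] [ 1.6  2.2 -0.7  0.5  0.6 -0.7 -0.1 -0.9 -0.2 -0.6 -0.4 -0.2 -1.  -0.9
 -0.2  0.4  0.6  0.2 -1.3 15.7 15.8 16.4 -2.1 -0.6 -0.6 -0.5 -0.1  0.4
  0.4 -0.7]
[[298.53398629 313.87331772]
 [297.08778363 283.47786581]
 [298.17894919 314.89417645]
 [296.71361911 284.47393486]]
```

{"fn": "jog_arm", "kwargs": {"motion": [{"dx":0,"dy":0,"dz":3.5,"turn":0},{"dx":0,"dy":0,"dz":3.5,"turn":0},{"dx":0,"dy":0,"dz":3.0,"turn":0},{"dx":1.2,"dy":-3.3,"dz":0,"turn":0},{"dx":1.2,"dy":-3.3,"dz":0,"turn":0},{"dx":1.2,"dy":-3.3,"dz":0,"turn":0},{"dx":1.2,"dy":-3.3,"dz":0,"turn":0},{"dx":1.2,"dy":-3.3,"dz":0,"turn":0},{"dx":1.2,"dy":-3.3,"dz":0,"turn":0},{"dx":1.2,"dy":-3.3,"dz":0,"turn":0},{"dx":1.2,"dy":-3.3,"dz":0,"turn":0}], "fingers": 8.5}}

```text
time: 1.02
tool_pos: [0.2927, 0.3798, 0.3307]
tcp_rot: [-0.462, -3.107, 0.001]
wrist_force: [1.4, 0.5, 0.3]
width: 0.995
```

{"fn": "jog_arm", "kwargs": {"motion": [{"dx":1.25,"dy":-3.59,"dz":0,"turn":-0.026},{"dx":1.25,"dy":-3.59,"dz":0,"turn":-0.026},{"dx":1.25,"dy":-3.59,"dz":0,"turn":-0.026},{"dx":1.25,"dy":-3.59,"dz":0,"turn":-0.026},{"dx":1.25,"dy":-3.59,"dz":0,"turn":-0.026},{"dx":1.25,"dy":-3.59,"dz":0,"turn":-0.026},{"dx":1.25,"dy":-3.59,"dz":0,"turn":-0.026},{"dx":1.25,"dy":-3.59,"dz":0,"turn":-0.026},{"dx":1.25,"dy":-3.59,"dz":0,"turn":-0.026},{"dx":1.25,"dy":-3.59,"dz":0,"turn":-0.026},{"dx":1.25,"dy":-3.59,"dz":0,"turn":-0.026},{"dx":1.25,"dy":-3.59,"dz":0,"turn":-0.026}]}}

```text
time: 2.02
tool_pos: [0.4426, -0.0511, 0.331]
tcp_rot: [-0.943, -2.997, -0.0]
wrist_force: [0.3, 0.8, 0.3]
width: 0.997
```

{"fn": "jog_arm", "kwargs": {"motion": [{"dx":0,"dy":0,"dz":-3,"turn":0},{"dx":0,"dy":0,"dz":-3,"turn":0},{"dx":0,"dy":0,"dz":-3,"turn":0},{"dx":0,"dy":0,"dz":0,"turn":0},{"dx":0,"dy":0,"dz":0,"turn":0},{"dx":0,"dy":0,"dz":0,"turn":0}]}}

```text
time: 2.52
tool_pos: [0.4434, -0.0491, 0.2426]
tcp_rot: [0.939, 2.997, 0.0]
wrist_force: [0.0, 0.1, 1.0]
width: 0.996
```

```bash
cat >> h.py <<'E'
def st():
    s=bot.read_state(); r=s["tcp_rot"]; print("t",round(s["time"],2),"p",s["tool_pos"].round(4),"jaw",np.round((2*np.degrees(np.arctan2(r[1],r[0]))-90)%360,2),"tilt",r[2].round(3),"q",s["q"].round(2),"F",s["wrist_force"].round(1),"w",round(s["width"]*85.4,1))
E
python3 - <<'E'
from h import *
st(); b,d=snap("side","side1"); cv2.imwrite("pics/c1.png",cv2.resize(b[120:340,220:400,::-1],None,fx=2.7,fy=2.7))
E
```

```text
t 2.52 p [ 0.4434 -0.0491  0.2426] jaw 55.19 tilt 0.0 q [-0.17 -0.19  2.05  0.    1.28 -1.13] F [0.  0.1 1. ] w 85.1
```

View pics/c1.png

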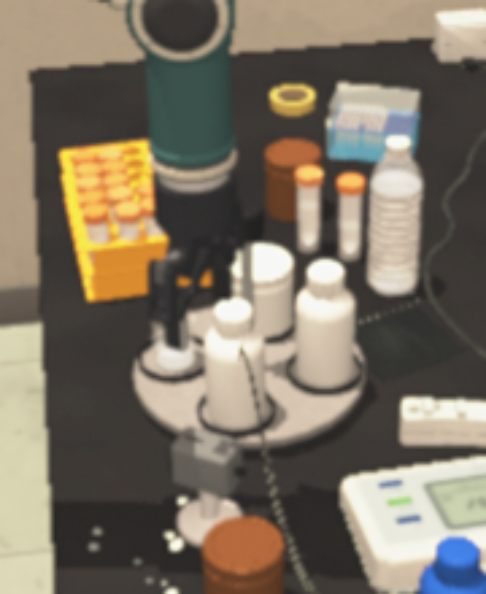

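The side view shows the gripper above the head with clear space around it. I'm going down.

{"fn": "jog_arm", "kwargs": {"motion": [{"dx":-0.1,"dy":-0.2,"dz":-2.5,"turn":0},{"dx":0,"dy":0,"dz":-2.5,"turn":0},{"dx":0,"dy":0,"dz":-2.5,"turn":0},{"dx":0,"dy":0,"dz":-2.5,"turn":0},{"dx":0,"dy":0,"dz":-2.0,"turn":0},{"dx":0,"dy":0,"dz":-1.5,"turn":0},{"dx":0,"dy":0,"dz":-1.5,"turn":0},{"dx":0,"dy":0,"dz":-1.3,"turn":0},{"dx":0,"dy":0,"dz":0,"turn":0},{"dx":0,"dy":0,"dz":0,"turn":0},{"dx":0,"dy":0,"dz":0,"turn":0}]}}

```text
time: 3.48
tool_pos: [0.4437, -0.0513, 0.0803]
tcp_rot: [0.938, 2.995, 0.001]
wrist_force: [-0.2, 0.5, 0.7]
width: 0.997
```

{"fn": "jog_arm", "kwargs": {"motion": [{"dx":0,"dy":0,"dz":0,"turn":0},{"dx":0,"dy":0,"dz":0,"turn":0},{"dx":0,"dy":0,"dz":0,"turn":0},{"dx":0,"dy":0,"dz":0,"turn":0},{"dx":0,"dy":0,"dz":0,"turn":0},{"dx":0,"dy":0,"dz":0,"turn":0},{"dx":0,"dy":0,"dz":0,"turn":0},{"dx":0,"dy":0,"dz":0,"turn":0},{"dx":0,"dy":0,"dz":0,"turn":0},{"dx":0,"dy":0,"dz":0,"turn":0},{"dx":0,"dy":0,"dz":0,"turn":0},{"dx":0,"dy":0,"dz":0,"turn":0}], "fingers": 3.0, "grip_force": 30}}

```text
time: 4.48
tool_pos: [0.4428, -0.0506, 0.0792]
tcp_rot: [0.94, 2.996, 0.002]
wrist_force: [1.3, 4.9, 5.4]
width: 0.462
```

```bash
python3 -c "from h import *;st()"
```

```text
t 4.48 p [ 0.4428 -0.0506  0.0792] jaw 55.15 tilt 0.002 q [-0.17 -0.02  2.23  0.    0.93 -1.13] F [1.3 4.9 5.4] w 39.5
```

{"fn": "jog_arm", "kwargs": {"motion": [{"dx":0,"dy":0,"dz":0,"turn":-0.06},{"dx":0,"dy":0,"dz":0,"turn":-0.06},{"dx":0,"dy":0,"dz":0,"turn":-0.06},{"dx":0,"dy":0,"dz":0,"turn":-0.06},{"dx":0,"dy":0,"dz":0,"turn":-0.06},{"dx":0,"dy":0,"dz":0,"turn":-0.06},{"dx":0,"dy":0,"dz":0,"turn":-0.06},{"dx":0,"dy":0,"dz":0,"turn":-0.06},{"dx":0,"dy":0,"dz":0,"turn":-0.06},{"dx":0,"dy":0,"dz":0,"turn":-0.06},{"dx":0,"dy":0,"dz":0,"turn":-0.06},{"dx":0,"dy":0,"dz":0,"turn":0}], "grip_force": 45}}

```text
time: 5.48
tool_pos: [0.4429, -0.0506, 0.0793]
tcp_rot: [1.864, 2.528, 0.003]
wrist_force: [1.9, 4.4, 6.4]
width: 0.46
```

```bash
python3 -c "from h import *;st()"
```

```text
t 5.48 p [ 0.4429 -0.0506  0.0793] jaw 17.19 tilt 0.003 q [-0.17 -0.02  2.23  0.    0.93 -0.47] F [1.9 4.4 6.4] w 39.3
```

{"fn": "jog_arm", "kwargs": {"motion": [{"dx":0,"dy":0,"dz":0,"turn":-0.063},{"dx":0,"dy":0,"dz":0,"turn":-0.063},{"dx":0,"dy":0,"dz":0,"turn":-0.063},{"dx":0,"dy":0,"dz":0,"turn":-0.063},{"dx":0,"dy":0,"dz":0,"turn":-0.063},{"dx":0,"dy":0,"dz":0,"turn":-0.063},{"dx":0,"dy":0,"dz":0,"turn":-0.063},{"dx":0,"dy":0,"dz":0,"turn":-0.063},{"dx":0,"dy":0,"dz":0,"turn":-0.063},{"dx":0,"dy":0,"dz":0,"turn":-0.056},{"dx":0,"dy":0,"dz":0,"turn":0},{"dx":0,"dy":0,"dz":0,"turn":0}]}}

```text
time: 6.48
tool_pos: [0.4429, -0.0506, 0.0793]
tcp_rot: [2.547, 1.838, 0.004]
wrist_force: [1.4, 5.2, 7.1]
width: 0.464
```

```bash
python3 -c "from h import *;st()"
```

```text
t 6.48 p [ 0.4429 -0.0506  0.0793] jaw 341.61 tilt 0.004 q [-0.17 -0.02  2.23  0.    0.93  0.15] F [1.4 5.2 7.1] w 39.6
```

{"fn": "jog_arm", "kwargs": {"motion": [{"dx":0,"dy":0,"dz":0,"turn":0},{"dx":0,"dy":0,"dz":0,"turn":0},{"dx":0,"dy":0,"dz":0,"turn":0},{"dx":0,"dy":0,"dz":0,"turn":0},{"dx":0,"dy":0,"dz":0,"turn":0},{"dx":0,"dy":0,"dz":0,"turn":0},{"dx":0,"dy":0,"dz":0,"turn":0},{"dx":0,"dy":0,"dz":1.5,"turn":0},{"dx":0,"dy":0,"dz":2.5,"turn":0},{"dx":0,"dy":0,"dz":3.5,"turn":0},{"dx":0,"dy":0,"dz":3.5,"turn":0},{"dx":0,"dy":0,"dz":3.5,"turn":0}], "fingers": 8.5}}

```text
time: 7.48
tool_pos: [0.4412, -0.0511, 0.2245]
tcp_rot: [-2.547, -1.839, 0.001]
wrist_force: [1.5, -0.4, -0.4]
width: 0.995
```

{"fn": "jog_arm", "kwargs": {"motion": [{"dx":0,"dy":0,"dz":3.5,"turn":-0.08},{"dx":0,"dy":0,"dz":3.5,"turn":-0.08},{"dx":0,"dy":0,"dz":3.0,"turn":-0.08},{"dx":1.1,"dy":3.3,"dz":0,"turn":-0.1},{"dx":1.1,"dy":3.3,"dz":0,"turn":-0.1},{"dx":1.1,"dy":3.2,"dz":0,"turn":-0.1},{"dx":1.1,"dy":3.2,"dz":0,"turn":-0.1},{"dx":1.1,"dy":3.2,"dz":0,"turn":-0.1},{"dx":1.1,"dy":3.2,"dz":0,"turn":-0.1},{"dx":0.95,"dy":3.2,"dz":0,"turn":-0.085},{"dx":0,"dy":0,"dz":0,"turn":0},{"dx":0,"dy":0,"dz":0,"turn":0}]}}

```text
time: 8.48
tool_pos: [0.5172, 0.1762, 0.3226]
tcp_rot: [3.099, 0.515, -0.002]
wrist_force: [0.2, 0.1, -0.3]
width: 0.991
```

```bash
python3 - <<'E'
from meas import *
st(); a,d=snap("top","top2"); head(a,d,cloud("top",d)); b,e=snap("side","side2")
A=cv2.resize(a[180:300,240:400,::-1],None,fx=3.6,fy=3.6); B=cv2.resize(b[150:330,240:400,::-1],None,fx=2.4,fy=2.4)
o=np.zeros((432,576+384,3),np.uint8); o[:,:576]=A; o[:,576:]=B; cv2.imwrite("pics/c2.png",cv2.resize(o,None,fx=.83,fy=.83))
E
```

```text
t 8.48 p [0.5172 0.1762 0.3226] jaw 288.89 tilt -0.002 q [ 0.28 -0.02  1.76 -0.    1.41  1.52] F [ 0.2  0.1 -0.3] w 84.6
head mean [ 0.4455 -0.0518] rect [444.7 -50. ] [65.6 41.4] ang rect 71.8 pca -108.1 154
```

View pics/c2.png

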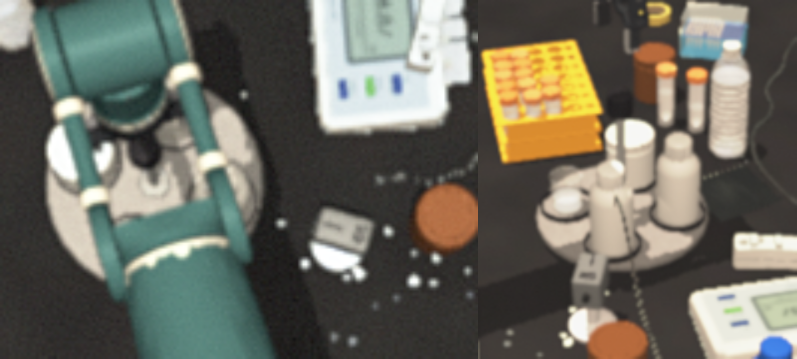

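The head now measures 71.8°, and the line to the post is about 71.5°. The gripper is over the knob (145,150 in the crop), and the vessels are all upright.

{"fn": "jog_arm", "kwargs": {"motion": [{"dx":0.1,"dy":-0.1,"dz":-2,"turn":0},{"dx":0,"dy":0,"dz":-2,"turn":0},{"dx":0,"dy":0,"dz":-2,"turn":0},{"dx":0,"dy":0,"dz":-2,"turn":0},{"dx":0,"dy":0,"dz":-2,"turn":0},{"dx":0,"dy":0,"dz":-1.4,"turn":0},{"dx":0,"dy":0,"dz":0,"turn":0},{"dx":0,"dy":0,"dz":0,"turn":0},{"dx":0,"dy":0,"dz":0,"turn":0}]}}

```text
time: 9.33
tool_pos: [0.5189, 0.1731, 0.2106]
tcp_rot: [-3.1, -0.508, -0.003]
wrist_force: [0.3, -0.3, 0.1]
width: 0.994
```

{"fn": "jog_arm", "kwargs": {"motion": [{"dx":0,"dy":0,"dz":0,"turn":0},{"dx":0,"dy":0,"dz":0,"turn":0},{"dx":0,"dy":0,"dz":0,"turn":0},{"dx":0,"dy":0,"dz":0,"turn":0},{"dx":0,"dy":0,"dz":0,"turn":0},{"dx":0,"dy":0,"dz":0,"turn":0},{"dx":0,"dy":0,"dz":0,"turn":0},{"dx":0,"dy":0,"dz":0,"turn":0},{"dx":0,"dy":0,"dz":0,"turn":0},{"dx":0,"dy":0,"dz":0,"turn":0},{"dx":0,"dy":0,"dz":0,"turn":0},{"dx":0,"dy":0,"dz":0,"turn":0}], "fingers": 3.0, "grip_force": 30}}

```text
time: 10.33
tool_pos: [0.5176, 0.178, 0.2114]
tcp_rot: [-3.093, -0.508, -0.001]
wrist_force: [-6.1, 9.9, 8.1]
width: 0.448
```

```bash
python3 -c "from h import *;st()"
```

```text
t 10.33 p [0.5176 0.178  0.2114] jaw 288.67 tilt -0.001 q [0.28 0.04 1.9  0.01 1.2  1.52] F [-6.1  9.9  8.1] w 38.3
```

{"fn": "jog_arm", "kwargs": {"motion": [{"dx":-0.1,"dy":0.35,"dz":0,"turn":0},{"dx":0,"dy":0,"dz":0,"turn":0},{"dx":0,"dy":0,"dz":0,"turn":0.01},{"dx":0,"dy":0,"dz":0,"turn":0.02},{"dx":0,"dy":0,"dz":0,"turn":0.03},{"dx":0,"dy":0,"dz":0,"turn":0.04},{"dx":0,"dy":0,"dz":0,"turn":0.05},{"dx":0,"dy":0,"dz":0,"turn":0.05},{"dx":0,"dy":0,"dz":0,"turn":0.04},{"dx":0,"dy":0,"dz":0,"turn":0.03},{"dx":0,"dy":0,"dz":0,"turn":0.02},{"dx":0,"dy":0,"dz":0,"turn":0.01}], "grip_force": 40}}

```text
time: 11.33
tool_pos: [0.5176, 0.1779, 0.2114]
tcp_rot: [-2.988, -0.968, -0.002]
wrist_force: [-2.2, -1.3, 7.2]
width: 0.443
```

```bash
python3 -c "from h import *;st()"
```

```text
t 11.33 p [0.5176 0.1779 0.2114] jaw 305.9 tilt -0.002 q [0.29 0.04 1.9  0.   1.2  1.23] F [-2.2 -1.3  7.2] w 37.8
```

{"fn": "jog_arm", "kwargs": {"motion": [{"dx":0,"dy":0,"dz":0,"turn":0.02},{"dx":0,"dy":0,"dz":0,"turn":0.04},{"dx":0,"dy":0,"dz":0,"turn":0.06},{"dx":0,"dy":0,"dz":0,"turn":0.06},{"dx":0,"dy":0,"dz":0,"turn":0.06},{"dx":0,"dy":0,"dz":0,"turn":0.06},{"dx":0,"dy":0,"dz":0,"turn":0.06},{"dx":0,"dy":0,"dz":0,"turn":0.06},{"dx":0,"dy":0,"dz":0,"turn":0.06},{"dx":0,"dy":0,"dz":0,"turn":0.06},{"dx":0,"dy":0,"dz":0,"turn":0.06},{"dx":0,"dy":0,"dz":0,"turn":0.06}]}}

```text
time: 12.33
tool_pos: [0.5177, 0.1778, 0.2114]
tcp_rot: [2.512, 1.887, 0.003]
wrist_force: [-0.7, -1.2, 6.6]
width: 0.445
```

{"fn": "jog_arm", "kwargs": {"motion": [{"dx":0,"dy":0,"dz":0,"turn":0.06},{"dx":0,"dy":0,"dz":0,"turn":0.06},{"dx":0,"dy":0,"dz":0,"turn":0.06},{"dx":0,"dy":0,"dz":0,"turn":0.06},{"dx":0,"dy":0,"dz":0,"turn":0.06},{"dx":0,"dy":0,"dz":0,"turn":0.06},{"dx":0,"dy":0,"dz":0,"turn":0.06},{"dx":0,"dy":0,"dz":0,"turn":0.06},{"dx":0,"dy":0,"dz":0,"turn":0.06},{"dx":0,"dy":0,"dz":0,"turn":0.06},{"dx":0,"dy":0,"dz":0,"turn":0.04},{"dx":0,"dy":0,"dz":0,"turn":0.02}]}}

```text
time: 13.33
tool_pos: [0.518, 0.1777, 0.2114]
tcp_rot: [1.765, 2.598, 0.002]
wrist_force: [0.0, 0.6, 6.1]
width: 0.445
```

```bash
python3 -c "from h import *;st()"
```

```text
t 13.33 p [0.518  0.1777 0.2114] jaw 21.61 tilt 0.002 q [ 0.29  0.04  1.9   0.    1.2  -0.09] F [0.  0.6 6.1] w 38.0
```

{"fn": "jog_arm", "kwargs": {"motion": [{"dx":0,"dy":0,"dz":0,"turn":0.02},{"dx":0,"dy":0,"dz":0,"turn":0.04},{"dx":0,"dy":0,"dz":0,"turn":0.06},{"dx":0,"dy":0,"dz":0,"turn":0.06},{"dx":0,"dy":0,"dz":0,"turn":0.06},{"dx":0,"dy":0,"dz":0,"turn":0.06},{"dx":0,"dy":0,"dz":0,"turn":0.06},{"dx":0,"dy":0,"dz":0,"turn":0.06},{"dx":0,"dy":0,"dz":0,"turn":0.06},{"dx":0,"dy":0,"dz":0,"turn":0.06},{"dx":0,"dy":0,"dz":0,"turn":0.06},{"dx":0,"dy":0,"dz":0,"turn":0.06}]}}

```text
time: 14.33
tool_pos: [0.5182, 0.1778, 0.2114]
tcp_rot: [0.826, 3.029, 0.002]
wrist_force: [-0.2, 1.5, 5.8]
width: 0.447
```

{"fn": "jog_arm", "kwargs": {"motion": [{"dx":0,"dy":0,"dz":0,"turn":0.06},{"dx":0,"dy":0,"dz":0,"turn":0.06},{"dx":0,"dy":0,"dz":0,"turn":0.06},{"dx":0,"dy":0,"dz":0,"turn":0.06},{"dx":0,"dy":0,"dz":0,"turn":0.06},{"dx":0,"dy":0,"dz":0,"turn":0.06},{"dx":0,"dy":0,"dz":0,"turn":0.06},{"dx":0,"dy":0,"dz":0,"turn":0.06},{"dx":0,"dy":0,"dz":0,"turn":0.05},{"dx":0,"dy":0,"dz":0,"turn":0.03},{"dx":0,"dy":0,"dz":0,"turn":0.01},{"dx":0,"dy":0,"dz":0,"turn":0}]}}

```text
time: 15.33
tool_pos: [0.5182, 0.178, 0.2114]
tcp_rot: [-0.056, 3.138, 0.001]
wrist_force: [-1.0, 2.3, 4.7]
width: 0.447
```

```bash
python3 - <<'E'
from meas import *
st(); a,d=snap("top","top3"); b,e=snap("side","side3"); head(a,d,cloud("top",d))
A=cv2.resize(a[180:300,240:400,::-1],None,fx=3.6,fy=3.6); B=cv2.resize(b[150:330,240:400,::-1],None,fx=2.4,fy=2.4)
o=np.zeros((432,576+384,3),np.uint8); o[:,:576]=A; o[:,576:]=B; cv2.imwrite("pics/c3.png",cv2.resize(o,None,fx=.83,fy=.83))
E
```

```text
t 15.33 p [0.5182 0.178  0.2114] jaw 92.04 tilt 0.001 q [ 0.29  0.04  1.9  -0.    1.2  -1.32] F [-1.   2.3  4.7] w 38.1
head mean [ 0.4453 -0.0524] rect [444.1 -51.8] [68.5 41.4] ang rect 71.8 pca -106.7 146
```

View pics/c3.png

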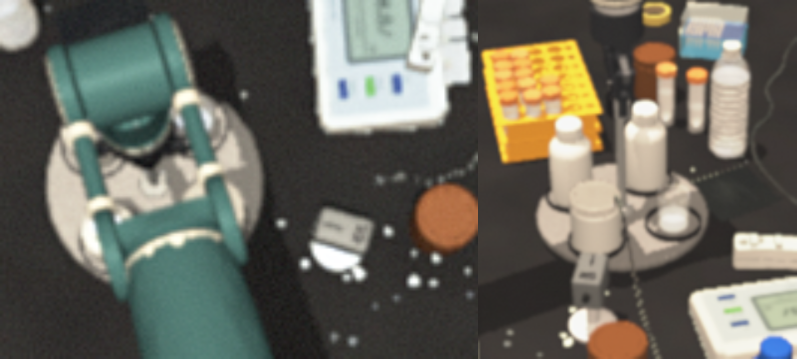

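The jar is now near the reader in the side view, a little short of the line. About 17° is left.

{"fn": "jog_arm", "kwargs": {"motion": [{"dx":0,"dy":0,"dz":0,"turn":0.02},{"dx":0,"dy":0,"dz":0,"turn":0.04},{"dx":0,"dy":0,"dz":0,"turn":0.05},{"dx":0,"dy":0,"dz":0,"turn":0.05},{"dx":0,"dy":0,"dz":0,"turn":0.05},{"dx":0,"dy":0,"dz":0,"turn":0.04},{"dx":0,"dy":0,"dz":0,"turn":0.03},{"dx":0,"dy":0,"dz":0,"turn":0.018},{"dx":0,"dy":0,"dz":0,"turn":0},{"dx":0,"dy":0,"dz":0,"turn":0},{"dx":0,"dy":0,"dz":0,"turn":0}]}}

```text
time: 16.35
tool_pos: [0.5183, 0.1781, 0.2114]
tcp_rot: [-0.52, 3.095, 0.001]
wrist_force: [-1.1, 2.0, 5.7]
width: 0.443
```

```bash
python3 - <<'E'
from meas import *
st(); b,e=snap("side","side4"); a,d=snap("top","top4"); C=cloud("side",e)
hubp=np.array([.5182,.178]); sw=np.array([.4425,-.0515])
m=box((np.abs(C[...,2]-.119)<.008)&(np.hypot(C[...,0]-.49,C[...,1]-.095)<.06)&(b.min(2)>120))
P=onplane("side",np.argwhere(m)[:,::-1],.119)[:,:2]; c,r=cv2.minEnclosingCircle(P.astype(np.float32)*1000)
# full body from depth, side wall: circle fit with r=38.5
w=(C[...,2]>.045)&(C[...,2]<.085)&(np.hypot(C[...,0]-.49,C[...,1]-.095)<.06)&(b.min(2)>90)
Q=C[w][:,:2]
from scipy.optimize import least_squares
f=least_squares(lambda p:np.hypot(*(Q-p).T)-.0385,[.49,.095],loss="soft_l1",f_scale=.003)
print("lid mean",P.mean(0),"circ",c,r,len(P),"wall",f.x,len(Q))
for j in (P.mean(0),np.array(c)/1000,f.x):
    v=j-hubp; t=sw-hubp; print("r",np.hypot(*v).round(4),"jar brg",np.degrees(np.arctan2(v[1],v[0])).round(2),"want",np.degrees(np.arctan2(t[1],t[0])).round(2))
# calibrate side camera against the reader head top
h=box((np.abs(C[...,2]-.111)<.006)&(np.hypot(C[...,0]-.4425,C[...,1]+.0515)<.05)); H=onplane("side",np.argwhere(h)[:,::-1],.111)[:,:2]
rr=cv2.minAreaRect(H.astype(np.float32)*1000); print("head side",H.mean(0),rr)
cv2.imwrite("pics/c4.png",cv2.resize(b[190:330,250:390,::-1],None,fx=4,fy=4))
E
```

```text
t 16.35 p [0.5183 0.1781 0.2114] jaw 109.08 tilt 0.001 q [ 0.29  0.04  1.9   0.    1.2  -1.62] F [-1.1  2.   5.7] w 37.8
lid mean [0.48680954 0.08779451] circ (488.6745300292969, 86.9742202758789) 41.976470947265625 328 wall [0.4877183  0.09513279] 257
r 0.0955 jar brg -109.19 want -108.26
r 0.0957 jar brg -107.97 want -108.26
r 0.0883 jar brg -110.2 want -108.26
head side [ 0.43838954 -0.05542303] ((438.8050537109375, -56.33769989013672), (67.40705871582031, 40.14316177368164), 71.63751220703125)
```

View pics/c4.png

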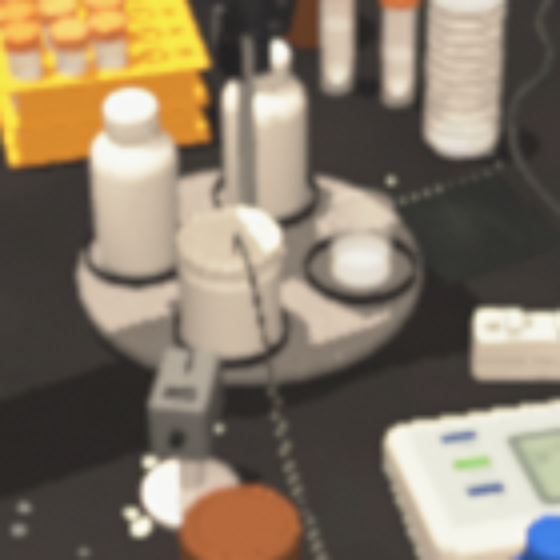

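```bash
python3 - <<'E'
from meas import *
from scipy.optimize import least_squares
def rim(n,pic,c0,z,R,ths,s):
    g=cv2.cvtColor(cv2.imread(pic),cv2.COLOR_BGR2GRAY).astype(np.float32); E=[]
    for th in np.radians(ths):
        pts=np.c_[np.array(c0)+np.linspace(R-.015,R+.015,61)[:,None]*[np.cos(th),np.sin(th)],np.full(61,z)]
        p=proj(n,pts).astype(np.float32); q=cv2.remap(g,p[:,:1],p[:,1:],cv2.INTER_LINEAR); q=np.gradient(cv2.GaussianBlur(q,(1,9),0).ravel())
        E.append(pts[np.argmin(s*q),:2])
    E=np.array(E); f=least_squares(lambda p:np.hypot(*(E-p[:2]).T)-p[2],[*c0,R],loss="soft_l1",f_scale=.001); print(n,f.x.round(4),np.abs(f.fun).mean().round(4)); return f.x[:2]
hub_s=rim("side","pics/side4.png",[.515,.174],.028,.135,np.r_[-60:30:5,150:170:5],1)
hub_t=rim("top","pics/top0.png",[.519,.176],.028,.135,np.arange(-170,180,5),1)
lid0=rim("top","pics/top0.png",[.546,.259],.119,.0385,np.arange(-10,200,10),1)
lid=rim("side","pics/side4.png",[.487,.089],.119,.0385,np.r_[0:200:10],1)
hd_s=np.array([.4388,-.0563]);hd_t=np.array([.4432,-.0508])
b=lambda v:np.degrees(np.arctan2(v[1],v[0])).round(2)
print("side: line",b(hd_s-hub_s),"jar",b(lid-hub_s),np.hypot(*(lid-hub_s)))
print("top: line",b(hd_t-hub_t),"jar0",b(lid0-hub_t),"now",b(lid0-hub_t)+180.41-360,np.hypot(*(lid0-hub_t)))
E
```

```text
side [0.516  0.1723 0.1335] 0.0035
top [0.5198 0.1765 0.1353] 0.0017
top [0.546  0.2592 0.0403] 0.001
side [0.4892 0.0943 0.0381] 0.0016
side: line -108.65 jar -108.9 0.08246300847819849
top: line -108.63 jar0 72.43 now -107.16 0.08679560684444673
```

The jar is within about 1° of the line (side view −0.25°, top-view dead reckoning +1.5°). I'll make a small correction, let it settle, check once more, and hand in while still gripping.

{"fn": "jog_arm", "kwargs": {"motion": [{"dx":0,"dy":0,"dz":0,"turn":-0.01},{"dx":0,"dy":0,"dz":0,"turn":0},{"dx":0,"dy":0,"dz":0,"turn":0},{"dx":0,"dy":0,"dz":0,"turn":0},{"dx":0,"dy":0,"dz":0,"turn":0},{"dx":0,"dy":0,"dz":0,"turn":0}]}}

```text
time: 16.95
tool_pos: [0.5182, 0.1781, 0.2114]
tcp_rot: [-0.505, 3.098, 0.001]
wrist_force: [-1.1, 2.3, 6.1]
width: 0.449
```

```bash
python3 - <<'E'
from meas import *
st(); a,d=snap("top","top5"); C=cloud("top",d); head(a,d,C)
a0=cv2.imread("pics/top0.png")[:,:,::-1]
for n,(u,v) in dict(tube=(418,274),timer=(446,287)).items(): print(n,"pic diff",np.abs(a[v-12:v+12,u-12:u+12].astype(int)-a0[v-12:v+12,u-12:u+12]).mean().round(1))
print(bot.finish_job())
E
```

```text
t 16.95 p [0.5182 0.1781 0.2114] jaw 108.5 tilt 0.001 q [ 0.29  0.04  1.9   0.    1.2  -1.61] F [-1.1  2.3  6.1] w 38.3
head mean [ 0.4451 -0.052 ] rect [444.3 -50.3] [64.7 41.9] ang rect 70.4 pca -108.3 149
tube pic diff 5.0
timer pic diff 4.5
the job is handed in; nothing more can be done
None
```

The job is handed in at about 17 s on the robot's clock. I swivelled the reader head about 74° clockwise to face the carousel post. Then I gripped the knob, turned the carousel about 180° and finished still gripping it, with the cream jar in front of the window.

- **Reader head:** it measured 70.4° to 71.8° in the last views, against a line to the post of about 71.4°.
- **Jar:** before the last correction, the side view put it 0.25° clockwise of that line. Carrying the first top-view position forward put it 1.5° counter-clockwise, so the two disagreed by about 1.7°, or 2–3 mm at the jar. I turned it back 0.6° to sit between them, and did not measure the jar again after that.
- **Forces and grip:** forces at each reading stayed under about 15 N. The grip on the knob was still holding at 38 mm when I handed in.
- **Everything else:** all four vessels were upright in the last view of them, taken just before the final 0.6° turn. In the last top view, the image patches around the tube and timer were essentially the same as at the start.

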